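Load the component test fixture and hold its pressure cover down

TASK

Put the blue relay and the black potentiometer upright, fully home, into their matching pockets of the blue test fixture, one after the other. Then take the aluminium cover by its handle, fit it square along the fixture so that it spans both parts, sliding it about until its hidden bore drops over the fixture's steel pin, and press it down against the springs as far as it goes. Finish while still gripping the handle and holding the cover down (do not let go), and leave the other things on the bench where they are.

Things in the scene. Friction and masses are not known exactly. Their poses are not given: they have to be found in the camera images.
- fixture: Fixed blue fixture, block 76 (x) x 150 (y) x 18 mm high; origin at the centre of its underside, z up. Its top (deck) has two pockets 10 mm deep and in the middle a black sprung stage 44 x 44 mm, top 24 mm above the deck when free, through which a fixed steel pin of 10 mm diameter with a short tapered tip rises 10 mm above the free stage. A 15 mm high black socket sticks out 8 mm at +x.
- pin_tip (a point): Tip of the steel locating pin, on its axis, 52 mm above the bench (34 mm above the deck). Axes as fixture.
- relay_pocket (a point): Centre of the floor of the relay's pocket, 50 mm from the pin to the fixture's -y, 8 mm above the bench. Pocket 15 (fixture x) x 31 (fixture y) mm, 10 mm deep. Axes as fixture.
- pot_pocket (a point): Centre of the floor of the potentiometer's pocket, 50 mm from the pin to the fixture's +y, 8 mm above the bench. Pocket 29 x 29 mm, 10 mm deep. Axes as fixture.
- stage (a joint): Downward travel of the black sprung stage: 0 free, 0.006 m fully down on its stop. It takes 5 N before it moves and 11 N to hold it fully down (cover's weight of about 2.2 N included). It springs up again when let go.
- cover: Loose cover, flat on the bench, about 0.22 kg: aluminium plate 44 (x) x 140 (y) x 8 mm, mid on it a black bar handle 22 (x) x 50 (y) mm, 8 to 38 mm above the underside. Origin at the centre of the underside, z up. Under the handle's middle, hidden, a blind bore 12 mm wide, 20 mm deep. Either way round fits. Fully down, its underside is 18 mm above the deck, 2 mm clear of seated parts.
- cover_bore (a point): Mouth of the cover's blind bore: the centre of its underside (same point and axes as cover).
- relay: Loose blue relay, a plain upright box 12 (x) x 28 (y) x 26 mm high, 20 g; origin at the centre of its underside. In its pocket it stands 16 mm out of the deck; either way round fits.
- pot: Loose black potentiometer: square base 26 x 26 x 12 mm with a grey knob of 19 mm diameter on top, from 12 to 26 mm height (fixed to the base), 25 g; origin at the centre of its underside. Seated it stands 16 mm out of the deck; fits in any of the four quarter turns.
- lamp_edge (a point): Fixed obstacle: near lower edge of the magnifier lamp's head, about 0.2 m wide, which hangs from here to the right (-y) and up, over an open equipment chassis 0.13 m high. Keep the arm clear of both; from a start at the right, draw back towards the robot before swinging over the bench.
- heatsink: Bystander: grey finned heat sink, 27 x 42 x 35 mm, loose; origin under its centre.
- terminal_block: Bystander: green terminal block, 16 x 46 x 16 mm, loose; origin under its centre.

How it is judged:
By the outcome, as a careful person would: the job done as asked, in the order asked, and still so for the second after the job is handed in, while the arm keeps its last pose, push and grip.
It also fails if it takes over 72 s, if anything falls off the work surface, if the arm or the gripper's body presses on something with over 40 N, if the wrist force passes 120 N, or if a joint passes its speed limit or range.

ROBOT

A 7-joint arm with a two-finger parallel gripper is mounted at the origin on a cart in front of the work surface, level with it; the furniture and walls round the work are solid. World frame = base frame: x ahead of the robot, y to its left, z up, the work surface at z = 0. Lengths are in m, angles in rad, forces in N, time in s.
With the tool pointing down it reaches from about 0.425 to 0.925 m from the base axis. Payload 6.8 kg.
Tool frame: the origin (TCP) lies on the front face of the gripper's body, between the roots of the fingers; the fingertips stand 73 mm ahead of it and the grasp point (between the pads) lies 54 mm ahead of it (env.nose_length is the distance from the TCP to the fingertips, in m); z points along the fingers, y is the line along which they close (so a half turn about z gives the same grasp; the last joint's range is limited). The gripper opens to 85 mm and grips with 20 to 120 N. Pads are 22 mm wide; open, the fingers measure 114 mm over their backs; the gripper's body (76 mm by 85 mm) begins 54 mm behind the grasp point. The pads swing forward as they close: fully open they stand 13 mm farther back than shut.
Start: joints at [-1.427, 0.477, 0.022, 1.555, -0.011, 1.109, -0.083], TCP at [0.168, 0.654, 0.304] pointing down, gripper open.
Joint ranges: [-2.96, 2.96], [-0.34, 2.1], [-1.41, 1.46], [0.24, 2.44], [-1.37, 4.51], [0.17, 1.92], [-2.96, 2.96]. Speed limits (rad/s): [2.39, 2.39, 3.14, 3.14, 3.14, 3.14, 3.14].

INTERFACE

Orientations are given as a unit quaternion [w, x, y, z].
In Python, from cell import env, kin, camera, calibration, job gives the robot as it stands. The module is installed in compiled form; this text tells all that it offers. Calls block until the motion is done:
- env.reach(position, orientation): joint-space move of the TCP to a pose.
- env.movel(position, velocity=0.15, rot=None, stop_force=None): straight line of the TCP; rot=None keeps the orientation; velocity is the mean speed in m/s. With stop_force (N) it stops when the force on the tool has changed by that much, and returns True; else False.
- env.goto_joints(angles): joint-space move.
- env.grip(opening, f_grip=None): finger opening in m; f_grip is the grip in N (None keeps the last); returns when the fingers have stopped.
- env.dwell(seconds).
- kin.inverse_kinematics(position, orientation): joint angles nearest the present ones, or None.
- env.get_state(): the state.
- camera(name): name is "scene" or "top" or "wrist"; returns (picture, depth): 384x512x3 uint8, blue, green, red; 384x512 float32, m along the optical axis (not along the pixel's ray), 0 where there is no reading.
- calibration(name): a dict with "fx", "fy", "cx", "cy" (pixels), "rvec" (rotation vector, rad) and "tvec" (3), from world to camera coordinates, as OpenCV has them. Camera axes: x right, y down, z forward; pixel columns grow to the right and rows downward; lengths in m; the calibration is good to about 2 mm. A picture is of the moment at which its call begins: read the wrist's pose just before it. calibration takes no time and is no camera call; for the wrist camera it gives the pose at the moment of the call.
A pose or a line that the arm cannot do raises env.PlanningError and nothing moves.
- job.job_done(): hands the job in; it is judged then, once.
The state is a dict: "time": time; "qpos": joint angles; "joint_velocities": joint speeds; "joint_torque": joint torques, N m; "tcp_pos": TCP position; "orientation": TCP orientation; "force": force on the tool from outside, world axes, zero at the start; "torque": the same for the moment, N m; "opening": finger opening in m; "gripper_force": force on a finger pad.
Only numpy, scipy, OpenCV 4.12 (cv2) and the standard library are available. Lean on these libraries where they do the work, as an engineer would, in place of code of your own. Each camera call takes 0.05 s, during which the arm holds its last target. There are 200 camera calls.

## Working session

There is one attempt and no reset: what is moved stays moved. The work goes in short steps, each a Python script; the robot and the scene stay as the last script left them, time stands still between calls to the robot, and variables do not carry over. Pictures are saved under pics/ and viewed, at most 10 in all, crops included, and the job is handed in when it is done.

```bash
mkdir -p pics; ls; cat > h.py <<'E'
import numpy as np, cv2
from cell import env, kin, camera, calibration, job
def cloud(name):
    c=calibration(name); img,d=camera(name)
    R=cv2.Rodrigues(np.array(c["rvec"],float))[0]; t=np.array(c["tvec"],float).ravel()
    v,u=np.mgrid[:384,:512]
    P=np.stack([(u-c["cx"])/c["fx"]*d,(v-c["cy"])/c["fy"]*d,d],-1)
    W=(P-t)@R; W[d<=0]=np.nan
    return img,W
E
python3 - <<'E'
from h import *
s=env.get_state();print(s["time"],s["tcp_pos"],s["orientation"],s["opening"],env.nose_length)
for n in("scene","top"):
    img,W=cloud(n); np.savez(n+".npz",img=img,W=W); cv2.imwrite(f"pics/{n}.png",img)
    c=calibration(n);R=cv2.Rodrigues(np.array(c["rvec"],float))[0];print(n,-R.T@np.ravel(c["tvec"]),c["fx"])
E
```

```text
pics
0.0 [0.16802166 0.6532946  0.30292957] [-6.07688669e-05  1.25519808e-01  9.92090703e-01 -9.00619722e-04] 0.08583034899832091 0.0726
scene [0.0321781  0.67624796 1.27164653] 489.59250821406386
top [ 0.47376263 -0.03006838  1.31800856] 358.57638983203697
```

View pics/scene.png

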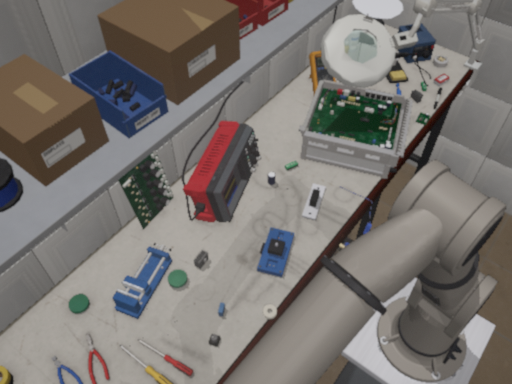

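View pics/top.png

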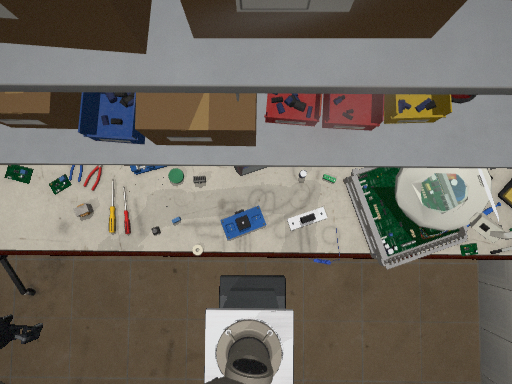

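Scene: fixture (276,251), cover (315,200), relay (221,309), pot (214,340); top: fixture (243,222), cover (307,218), relay (176,220), pot (156,231). Next, world positions.

```bash
python3 - <<'E'
from h import *
T=np.load("top.npz");S=np.load("scene.npz")
for n,(u,v) in dict(fix=(243,222),cover=(307,218),relay=(176,220),pot=(156,231),shelf=(250,160),bench=(270,190),lamp=(420,180),chas=(385,262),hs=(200,180),tb=(329,179)).items(): print("top",n,T["W"][v,u].round(3))
for n,(u,v) in dict(fix=(276,251),cover=(315,200),relay=(221,309),pot=(214,340),lamp=(358,80),hs=(201,259),tb=(291,166),white=(271,312)).items(): print("sc",n,S["W"][v,u].round(3))
for k,D,in(("top",T),("scene",S)):
    W,img=D["W"],D["img"];hsv=cv2.cvtColor(img,cv2.COLOR_BGR2HSV)
    for n,m in dict(blue=(abs(hsv[...,0].astype(int)-110)<14)&(hsv[...,1]>120),).items():
        m=m&(W[...,0]>.35)&(W[...,0]<.75)&(abs(W[...,1])<.4)&(W[...,2]<.08)
        k2,l,st,c=cv2.connectedComponentsWithStats(m.astype(np.uint8))
        for i in range(1,k2):
            if st[i,4]>8:
                p=W[l==i]; r=cv2.minAreaRect((p[:,:2]*1000).astype(np.float32)); print(k,st[i,4],c[i].round(),r,np.nanmedian(p[:,2]).round(3))
    z=W[...,2]; m=(z>.004)&(z<.1)&(W[...,0]>.35)&(W[...,0]<.72)&(W[...,1]>-.3)&(W[...,1]<.4)
    k2,l,st,c=cv2.connectedComponentsWithStats(m.astype(np.uint8))
    for i in range(1,k2):
        if st[i,4]>8:
            p=W[l==i]; r=cv2.minAreaRect((p[:,:2]*1000).astype(np.float32)); print("H",k,st[i,4],c[i].round(),np.round(r[0]),np.round(r[1]),round(r[2],1),np.nanmax(p[:,2]).round(3))
E
```

```text
top fix [0.465 0.022 0.05 ]
top cover [ 0.482 -0.205  0.039]
top relay [0.47  0.265 0.024]
top pot [0.43  0.336 0.025]
top shelf [ 0.593 -0.013  0.604]
top bench [ 0.584 -0.074 -0.001]
top lamp [ 0.578 -0.441  0.409]
top chas [ 0.337 -0.455  0.111]
top hs [0.615 0.18  0.033]
top tb [ 0.625 -0.288  0.015]
sc fix [0.45  0.048 0.05 ]
sc cover [ 0.467 -0.184  0.041]
sc relay [0.468 0.275 0.026]
sc pot [0.427 0.352 0.024]
sc lamp [ 0.507 -0.425  0.347]
sc hs [0.611 0.196 0.038]
sc tb [ 0.627 -0.281  0.007]
sc white [0.36  0.192 0.007]
top 83 [151. 168.] ((660.2286987304688, 356.41796875), (10.948518753051758, 88.98070526123047), 14.046079635620117) 0.018
top 669 [243. 222.] ((465.5495910644531, 24.280792236328125), (75.75662994384766, 147.76844787597656), 21.937156677246094) 0.018
top 24 [176. 220.] ((470.11932373046875, 266.32135009765625), (9.681300163269043, 27.29951286315918), 22.70588493347168) 0.026
H top 127 [149. 168.] [656. 355.] [20. 90.] 3.7 0.074
H top 170 [248. 170.] [650.  -3.] [ 26. 112.] 8.2 0.1
H top 197 [176. 175.] [634. 273.] [67. 56.] 89.9 0.027
H top 53 [302. 174.] [ 
[... 899 characters left out ...]
3) 0.017
H scene 1280 [229. 195.] [676. -43.] [ 87. 355.] 0.0 0.1
H scene 67 [290. 165.] [ 634. -280.] [42. 22.] 72.3 0.023
H scene 88 [271. 177.] [ 652. -200.] [24. 62.] 28.2 0.051
H scene 443 [313. 201.] [ 484. -203.] [ 50. 157.] 19.0 0.044
H scene 1192 [275. 251.] [470.  27.] [ 90. 157.] 18.5 0.06
H scene 11 [168. 249.] [712. 227.] [15.  5.] 19.3 0.041
H scene 169 [200. 258.] [624. 185.] [52. 47.] 64.8 0.042
H scene 1098 [148. 279.] [698. 323.] [ 71. 171.] 12.0 0.079
H scene 306 [177. 278.] [637. 274.] [54. 61.] 57.2 0.027
H scene 72 [220. 309.] [473. 273.] [13. 31.] 26.9 0.033
H scene 145 [269. 310.] [368. 195.] [38. 46.] 18.6 0.018
H scene 112 [214. 339.] [433. 345.] [32. 32.] 37.4 0.03
```

```bash
cat >> h.py <<'E'
def Q(deg):  # tool down, closing axis at angle deg from world x
    a=np.deg2rad((deg+90)/2); return [0,np.cos(a),np.sin(a),0]
def yaw():
    q=np.array(env.get_state()["orientation"]); return np.rad2deg(2*np.arctan2(q[2],q[1]))-90
def snap(tag):
    img,W=cloud("wrist"); np.savez(tag+".npz",img=img,W=W); cv2.imwrite(f"pics/{tag}.png",img); return img,W
E
python3 - <<'E'
from h import *
print(yaw())
for f in(21,201):
    for p in([.44,.3,.3],[.45,.02,.3],[.482,-.21,.2]): print(f,p,np.round(kin.inverse_kinematics(p,Q(f)),2))
c=calibration("wrist");R=cv2.Rodrigues(np.array(c["rvec"],float))[0];s=env.get_state()
print("cam",-R.T@np.ravel(c["tvec"]),R[2],s["tcp_pos"])
env.reach([.43,.29,.30],Q(21));snap("w1")
c=calibration("wrist");R=cv2.Rodrigues(np.array(c["rvec"],float))[0];s=env.get_state()
print("cam",-R.T@np.ravel(c["tvec"]),R[2],s["tcp_pos"],s["time"],s["qpos"].round(2) if hasattr(s["qpos"],"round") else s["qpos"])
E
```

```text
75.57455325042883
21 [0.44, 0.3, 0.3] [-1.04  0.25  0.38  1.92 -0.11  0.99 -0.24]
21 [0.45, 0.02, 0.3] [-0.84  0.11  0.71  2.11 -0.09  0.95  0.29]
21 [0.482, -0.21, 0.2] [-0.22  0.43  0.64  2.04 -0.36  0.79  1.01]
201 [0.44, 0.3, 0.3] [-0.54  0.26 -0.2   1.89  0.06  1.    2.73]
201 [0.45, 0.02, 0.3] [-1.31  0.27  1.34  2.12 -0.31  0.98 -2.57]
201 [0.482, -0.21, 0.2] [-0.58  0.77  1.27  2.06 -0.89  1.03 -1.62]
cam [0.09013658 0.67418375 0.37237817] [ 0.30231478 -0.08127506 -0.94973688] [0.16807572 0.6533136  0.3029979 ]
cam [0.40017265 0.36733357 0.36931235] [ 0.11290273 -0.29313292 -0.94938194] [0.42940785 0.2917724  0.29992096] 1.7917 [-1.05  0.23  0.39  1.95 -0.1   0.98 -0.24]
```

View pics/w1.png

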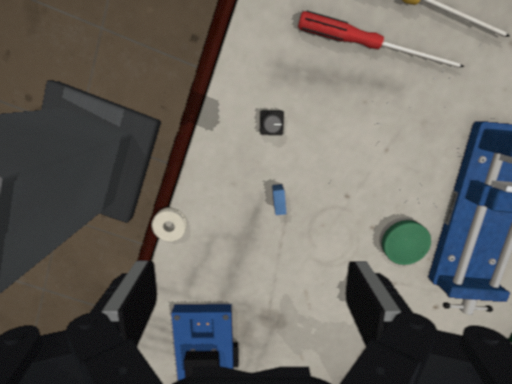

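The wrist view shows the relay at (279,199), the pot at (271,123), and the fixture's +y end at (203,340) with its socket at (236,353), confirming the +x side.

```bash
cat >> h.py <<'E'
def blob(W,c,r,z0,z1):
    m=(np.hypot(W[...,0]-c[0],W[...,1]-c[1])<r)&(W[...,2]>z0)&(W[...,2]<z1)
    p=W[m]; rc=cv2.minAreaRect((p[:,:2]*1000).astype(np.float32))
    return len(p),np.round(rc[0],1),np.round(rc[1],1),round(rc[2],1),np.round(np.median(p,0)*1000,1)
E
python3 - <<'E'
from h import *
D=np.load("w1.npz");W=D["W"]
print("bench",[W[v,u].round(4) for u,v in((310,150),(250,230))])
for n,c,z in(("relay",(.471,.27),(.022,.04)),("pot knob",(.432,.343),(.022,.04)),("pot base",(.432,.343),(.009,.016)),("pot",(.432,.343),(.006,.04)),("relayall",(.471,.27),(.006,.04))): print(n,blob(W,c,.03,*z))
hsv=cv2.cvtColor(D["img"],cv2.COLOR_BGR2HSV)
# dark pot base by colour
sub=D["img"][105:142,255:292].max(2); m=(sub<75); pts=np.argwhere(m)[:,::-1]; print("potbase px",cv2.minAreaRect((pts+[255,105]).astype(np.float32)))
P=W[105:142,255:292][m]; P=P[P[:,2]>.006]; print(cv2.minAreaRect((P[:,:2]*1000).astype(np.float32)))
E
```

```text
bench [array([ 0.4855,  0.3309, -0.0013]), array([ 0.4579,  0.2149, -0.0012])]
relay (293, array([471.7, 268.2]), array([12.6, 29.4]), 27.2, array([471.3, 268.8,  25. ]))
pot knob (256, array([431.7, 343.9]), array([17.1, 17.5]), 67.8, array([431.5, 343.9,  24.9]))
pot base (341, array([432. , 343.6]), array([25.7, 26.4]), 21.6, array([429.2, 346.4,  11.5]))
pot (612, array([432. , 343.6]), array([25.7, 26.4]), 21.6, array([430.8, 345. ,  12.5]))
relayall (351, array([471.6, 268.2]), array([12.7, 29.4]), 27.4, array([470.1, 270.6,  24.8]))
potbase px ((271.0, 122.0), (24.0, 22.0), 90.0)
((431.91094970703125, 344.2456970214844), (23.833362579345703, 25.115219116210938), 21.61440658569336)
```

```bash
python3 - <<'E'
from h import *
env.reach([.43,.04,.26],Q(21));img,W=snap("w2")
print(env.get_state()["time"])
for n,z in(("deck",(.013,.022)),("stage",(.036,.046)),("pin",(.047,.06)),("floor",(.003,.0125)),("all",(.01,.06))): print(n,blob(W,(.465,.024),.092,*z))
E
```

```text
2.8333
deck (7567, array([468.1,  26.3]), array([ 83.9, 150.3]), 21.6, array([463.3,  40.9,  17.5]))
stage (2006, array([464.5,  25.3]), array([43.8, 44.4]), 21.7, array([462.9,  27.6,  41.5]))
pin (89, array([464.4,  25.1]), array([9.2, 9.3]), 53.5, array([463.9,  25.7,  51. ]))
floor (1314, array([473.6,  40.4]), array([ 72.9, 147. ]), 33.9, array([451.8,  66.3,   7.6]))
all (9908, array([468.2,  26.3]), array([ 83.9, 150.3]), 21.6, array([463. ,  34.2,  17.8]))
```

View pics/w2.png

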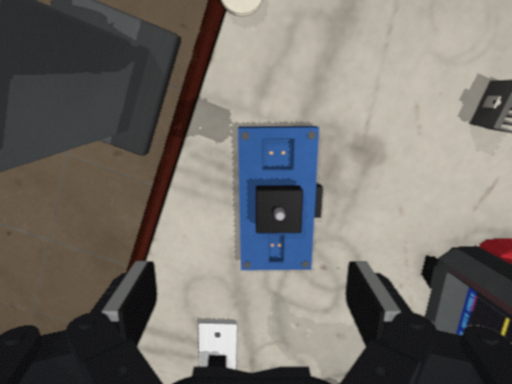

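The fixture is centred at (278,197) with pin (280,214), pot pocket (278,153), relay pocket (277,247) and socket (319,200); sizes match. Now I'll check camera bias using the fingers.

```bash
python3 - <<'E'
from h import *
s=env.get_state();W=np.load("w2.npz")["W"]
a=np.deg2rad(yaw()); ty=np.array([np.cos(a),np.sin(a)]);tx=np.array([np.sin(a),-np.cos(a)])
d=W-s["tcp_pos"]; print(s["tcp_pos"],yaw())
Y=d[...,:2]@ty; X=d[...,:2]@tx; Z=-d[...,2]
for z0,z1 in((.02,.04),(.04,.06),(.055,.07)):
    m=(Z>z0)&(Z<z1)&(abs(Y)<.09)&(abs(X)<.06)
    for sg in(-1,1):
        k=m&(sg*Y>0); 
        if k.sum(): print(z0,sg,k.sum(),np.percentile(Y[k],[0,1,50,99,100]).round(4),np.percentile(X[k],[0,50,100]).round(4),Z[k].max().round(4))
for n,c in(("pot",(.446,.0716)),("relay",(.4829,-.0214))): print(n,blob(W,c,.022,.003,.0125))
E
```

```text
[0.43072363 0.04178124 0.26031864] 21.160677656332524
0.02 -1 1972 [-0.0569 -0.0562 -0.0436 -0.0425 -0.0423] [-0.0127 -0.0076  0.0115] 0.04
0.02 1 1980 [0.0417 0.042  0.043  0.0557 0.0565] [-0.0126 -0.0075  0.0113] 0.04
0.04 -1 1268 [-0.0569 -0.0562 -0.0432 -0.0426 -0.0423] [-0.0123 -0.007   0.0117] 0.06
0.04 1 1262 [0.0419 0.042  0.0426 0.0557 0.0566] [-0.0123 -0.0069  0.0113] 0.0599
0.055 -1 166 [-0.0494 -0.0486 -0.043  -0.0426 -0.0426] [-0.0115 -0.0018  0.0105] 0.0606
0.055 1 165 [0.042  0.0421 0.0425 0.0482 0.0489] [-0.0116 -0.0021  0.0099] 0.0604
pot (873, array([446.5,  70.7]), array([29. , 28.1]), 21.9, array([446.6,  70.6,   7.5]))
relay (345, array([484.3, -23.6]), array([14.1, 27.8]), 21.6, array([484.6, -23.8,   7.9]))
```

```bash
python3 - <<'E'
from h import *
def st(t):
    s=env.get_state(); print(t,round(s["time"],2),s["tcp_pos"].round(4),round(yaw(),2),np.round(s["force"],1),round(s["opening"],4),round(s["gripper_force"],1))
env.grip(.045,25)
p=[.4716,.2682]
env.reach([*p,.13],Q(27.2)); st("above")
env.movel([*p,.0846],.12); env.dwell(.15); st("down")
env.grip(.0,25); st("grip")
env.movel([*p,.19],.25); env.dwell(.1); st("up")
env.reach([.4832,-.0222,.19],Q(21.65)); env.dwell(.2); st("over")
snap("w3")
E
```

```text
above 4.34 [0.4723 0.2666 0.1307] 27.07 [ 0.6 -0.3 -0.7] 0.0451 0.0
down 5.02 [0.4722 0.2683 0.0856] 27.18 [-0.1 -0.1  0.6] 0.0453 0.0
grip 5.4 [0.4718 0.2684 0.0851] 27.2 [-0.8 -0.5  5.9] 0.0118 27.1
up 6.08 [0.4707 0.2679 0.1889] 27.21 [-0.5  0.1 -0.7] 0.0119 26.4
over 7.39 [ 0.4835 -0.0208  0.1899] 21.81 [-0.1  0.9  0.8] 0.0118 26.4
```

View pics/w3.png

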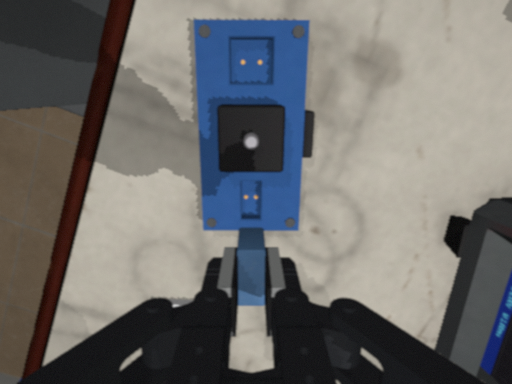

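The relay is held centred at (251,265); the pocket is at (251,198), pin at (251,142). I'll measure the part in the tool frame and then insert.

```bash
cat >> h.py <<'E'
def st(t):
    s=env.get_state(); print(t,round(s["time"],2),s["tcp_pos"].round(4),round(yaw(),2),np.round(s["force"],1),round(s["opening"],4),round(s["gripper_force"],1)); return s
E
python3 - <<'E'
from h import *
s=st("now");D=np.load("w3.npz");W=D["W"]
print("pin",blob(W,(.4644,.025),.03,.047,.06)); print("stage",blob(W,(.4644,.025),.04,.036,.046)); print("pocket",blob(W,(.483,-.022),.022,.003,.0125))
a=np.deg2rad(21.75);ty=np.array([np.cos(a),np.sin(a)]);tx=np.array([np.sin(a),-np.cos(a)])
d=W-s["tcp_pos"];Y=d[...,:2]@ty; X=d[...,:2]@tx; Z=-d[...,2]
hsv=cv2.cvtColor(D["img"],cv2.COLOR_BGR2HSV);b=(abs(hsv[...,0].astype(int)-107)<14)&(hsv[...,1]>80)
m=b&(Z<.1)&(Z>.04)&(abs(X)<.05)&(abs(Y)<.02); 
print(m.sum(),np.percentile(X[m],[0,2,50,98,100]).round(4),np.percentile(Y[m],[0,2,50,98,100]).round(4),np.percentile(Z[m],[0,5,50,95]).round(4))
k=m&(Z<np.percentile(Z[m],5)+.003); print(np.percentile(X[k],[0,2,98,100]).round(4))
E
```

```text
now 7.44 [ 0.4834 -0.021   0.1899] 21.78 [-0.1  0.  -0.5] 0.0121 26.4
pin (189, array([464.7,  25.4]), array([9.3, 9.4]), 70.6, array([464.5,  25.5,  50.9]))
stage (4233, array([464.5,  25.3]), array([44.1, 43.5]), 21.6, array([464. ,  27. ,  41.4]))
pocket (683, array([483.4, -22.9]), array([14.7, 28.9]), 22.2, array([483.6, -23.2,   7.6]))
2161 [-0.0157 -0.0152 -0.0064  0.0123  0.0133] [-0.0067 -0.006   0.0002  0.006   0.007 ] [0.0451 0.0579 0.0603 0.0789]
[-0.0155 -0.0148  0.0124  0.0133]
```

```bash
cat >> h.py <<'E'
def goto(p,deg,v=.1,n=2):
    """line to p with correction of the standing error"""
    p=np.array(p,float);c=p.copy()
    for i in range(n):
        env.movel(c,v,rot=Q(deg)); env.dwell(.15); c=c+(p-env.get_state()["tcp_pos"])
    return c
E
python3 - <<'E'
from h import *
T=[.4835,-.0223]
c=goto([*T,.112],21.65); s=st("pre")
for z in(.100,.0935): 
    r=env.movel([c[0],c[1],z+c[2]-.112],.03,stop_force=8); s=st(f"ins {r}")
    if r: break
E
```

```text
pre 8.93 [ 0.4831 -0.0223  0.1115] 21.65 [-0.   0.8 -0.1] 0.0118 26.4
ins False 9.46 [ 0.4833 -0.0224  0.0997] 21.64 [-0.4  0.2 -0.3] 0.0118 26.4
ins True 9.78 [ 0.4836 -0.0222  0.0931] 21.66 [-0.5  0.5  5.3] 0.012 27.0
```

```bash
python3 - <<'E'
from h import *
s=env.get_state();p=s["tcp_pos"]
env.grip(.035,25)
env.movel([p[0],p[1],.19],.25)
q=[.4318,.3438]
env.reach([*q,.16],Q(21.6)); env.dwell(.1); st("above")
goto([*q,.0876],21.6,.15,2); st("down")
env.grip(0,25); st("grip")
env.movel([*q,.19],.25); env.dwell(.1);st("up")
env.reach([.4462,.0716,.19],Q(21.65)); env.dwell(.3); s=st("over")
img,W=snap("w4")
print("pin",blob(W,(.4644,.025),.03,.047,.06)); print("relay top",blob(W,(.483,-.022),.022,.03,.04))
a=np.deg2rad(yaw());ty=np.array([np.cos(a),np.sin(a)]);tx=np.array([np.sin(a),-np.cos(a)])
d=W-s["tcp_pos"];Y=d[...,:2]@ty; X=d[...,:2]@tx; Z=-d[...,2]
for z0,z1 in((.054,.066),(.067,.08)):
    m=(Z>z0)&(Z<z1)&(abs(Y)<.016)&(abs(X)<.04); print(m.sum(),np.percentile(X[m],[0,2,50,98,100]).round(4),np.percentile(Y[m],[0,2,98,100]).round(4))
E
```

```text
above 12.15 [0.4328 0.342  0.1601] 21.42 [-0.5 -0.1  1.2] 0.0349 0.0
down 13.33 [0.4311 0.3435 0.0866] 21.61 [ 0.1  0.2 -0.9] 0.0348 0.0
grip 13.62 [0.4312 0.3434 0.0867] 21.59 [-0.6 -0.9  3.4] 0.0173 24.4
up 14.28 [0.4311 0.3434 0.189 ] 21.61 [-0.5 -0.4 -0.4] 0.0174 24.4
over 15.64 [0.4463 0.0725 0.1899] 21.75 [ 0.1 -0.3 -0.6] 0.0178 24.4
pin (0, array([0., 0.]), array([0., 0.]), 0.0, array([nan, nan, nan]))
relay top (463, array([483. , -21.8]), array([11.7, 29.5]), 21.7, array([482.7, -20.8,  33.1]))
1750 [-0.0124 -0.0119 -0.0047  0.0074  0.0104] [-0.0156 -0.0144  0.014   0.016 ]
1103 [-0.014  -0.0137 -0.0105 -0.0047  0.0121] [-0.0156 -0.0126  0.0121  0.0148]
  return _methods._mean(a, axis=axis, dtype=dtype,
  ret = um.true_divide(
```

View pics/w4.png

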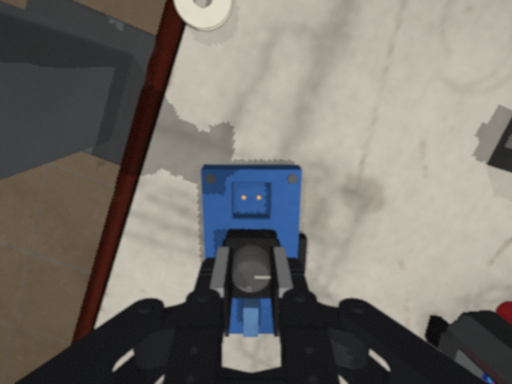

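The pot is held level with its knob at (252,265), and the relay looks seated at (250,320), top at 33–34 mm. Now I'll insert the pot.

```bash
python3 - <<'E'
from h import *
c=goto([.44635,.0713,.115],21.65); s=st("pre")
for z in(.1025,.0945): 
    r=env.movel([c[0],c[1],z+c[2]-.115],.03,stop_force=8); s=st(f"ins {r}")
    if r: break
E
```

```text
pre 17.14 [0.446  0.0712 0.1145] 21.66 [-0.1 -0.1  0.1] 0.0178 24.4
ins False 17.69 [0.4463 0.0712 0.1022] 21.64 [ 0.5 -0.5 -1.3] 0.0176 24.4
ins True 18.02 [0.4466 0.0714 0.0945] 21.65 [-1.5  0.3  7.7] 0.0174 25.0
```

```bash
python3 - <<'E'
from h import *
for n in("scene","top"):
    W=np.load(n+".npz")["W"];m=(W[...,2]>.2)&(W[...,2]<.55)&(W[...,1]>-.5)&(W[...,1]<-.15)&(W[...,0]>.2)&(W[...,0]<.75)
    if m.sum(): print(n,m.sum(),np.percentile(W[m],[0,5,50,95,100],axis=0).round(3))
p=env.get_state()["tcp_pos"]
env.grip(.05,25)
env.movel([p[0],p[1],.19],.25)
env.reach([.445,-.165,.29],Q(21.65)); env.dwell(.3); s=st("look")
img,W=snap("w5")
print("pin",blob(W,(.4644,.025),.03,.047,.06)); print("relay top",blob(W,(.483,-.022),.022,.03,.04)); print("pot knob",blob(W,(.446,.071),.02,.03,.04))
print("handle",blob(W,(.482,-.208),.05,.03,.05)); print("plate",blob(W,(.482,-.208),.09,.004,.012)); print("all",blob(W,(.482,-.208),.09,.004,.05))
E
```

```text
scene 2649 [[ 0.455 -0.5    0.318]
 [ 0.472 -0.495  0.339]
 [ 0.558 -0.447  0.387]
 [ 0.642 -0.398  0.435]
 [ 0.67  -0.389  0.448]]
top 2566 [[ 0.456 -0.5    0.325]
 [ 0.474 -0.496  0.356]
 [ 0.548 -0.454  0.389]
 [ 0.603 -0.402  0.424]
 [ 0.616 -0.396  0.444]]
look 20.27 [ 0.4452 -0.164   0.2896] 21.75 [-0.1  0.1  0.9] 0.0501 0.0
pin (0, array([0., 0.]), array([0., 0.]), 0.0, array([nan, nan, nan]))
relay top (509, array([482.9, -22.8]), array([13.1, 28.5]), 21.3, array([482.6, -22.7,  32.7]))
pot knob (0, array([0., 0.]), array([0., 0.]), 0.0, array([nan, nan, nan]))
handle (940, array([ 481.3, -206.8]), array([22., 50.]), 19.2, array([ 480.4, -205. ,   37.5]))
plate (3396, array([ 481.4, -207.2]), array([ 44.1, 140.3]), 19.3, array([ 476.3, -187.1,    7.6]))
all (4464, array([ 481.4, -207.2]), array([ 44.1, 140.3]), 19.3, array([ 477.7, -195.9,    7.9]))
  return _methods._mean(a, axis=axis, dtype=dtype,
  ret = um.true_divide(
```

View pics/w5.png

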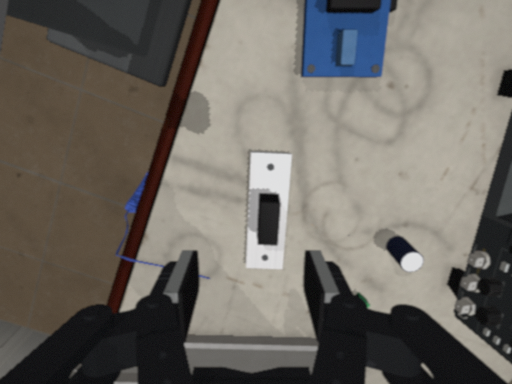

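The cover lies at (268,210), yaw 19.3°; the relay is in its pocket (347,46). Chassis front is at the bottom, well clear. I'll grasp the cover and carry it over.

```bash
python3 - <<'E'
from h import *
q=[.4814,-.2071]
env.movel([*q,.15],.2,rot=Q(19.25)); 
goto([*q,.0850],19.25,.12,2); st("down")
env.grip(0,70); st("grip")
env.movel([*q,.19],.2); env.dwell(.1);st("up")
env.movel([.4646,.0252,.19],.2,rot=Q(21.65)); env.dwell(.3); s=st("over")
img,W=snap("w6")
a=np.deg2rad(yaw());ty=np.array([np.cos(a),np.sin(a)]);tx=np.array([np.sin(a),-np.cos(a)])
d=W-s["tcp_pos"];Y=d[...,:2]@ty; X=d[...,:2]@tx; Z=-d[...,2]
m=(Z>.070)&(Z<.085)&(abs(Y)<.04)&(abs(X)<.09)
p=np.stack([X[m],Y[m]],1)*1000; print(m.sum(),cv2.minAreaRect(p.astype(np.float32)),p.min(0),p.max(0),np.median(Z[m]))
for v in(-60,-50,-40,-30): 
    k=abs(p[:,0]-v)<2; print(v,p[k,1].min(),p[k,1].max())
E
```

```text
down 22.47 [ 0.4809 -0.2069  0.0842] 19.25 [0.7 0.1 0.2] 0.0499 0.0
grip 22.83 [ 0.4811 -0.207   0.0844] 19.24 [-1.   1.1  4.3] 0.0212 69.2
up 23.62 [ 0.4804 -0.2065  0.1885] 19.26 [ 0.   0.1 -1.9] 0.0207 68.5
over 25.23 [0.4647 0.0246 0.19  ] 21.59 [ 1.4 -0.  -2.8] 0.0207 68.5
13037 ((0.4832611083984375, -0.33220481872558594), (44.22679138183594, 140.74349975585938), 89.98551940917969) [-69.89338821 -22.44496018] [70.85453482 21.79594935] 0.07693625016392602
-60 -22.17014570727983 21.769612479298125
-50 -22.265511696105282 21.681087961091702
-40 -22.266321114120018 21.76133334557128
-30 -22.262471237822638 21.745447717088936
```

View pics/w6.png

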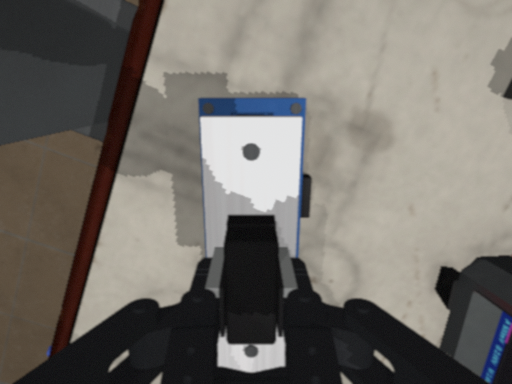

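The cover is held square, centred over the fixture, its end lining up with it at (251,110). Now descend and find the pin.

```bash
python3 - <<'E'
from h import *
T=np.array([.46465,.02585])
c=goto([*T,.1405],21.65,.12,2); st("pre"); off=c-np.array([*T,.1405])
r=env.movel([c[0],c[1],.131+off[2]],.03,stop_force=4); s=st(f"d {r}")
a=np.deg2rad(21.65);ty=np.array([np.cos(a),np.sin(a)]);tx=np.array([np.sin(a),-np.cos(a)])
i=0
grid=[(x,y) for rr in(1.0,1.8) for x,y in((rr,0),(-rr,0),(0,rr),(0,-rr),(rr*.7,rr*.7),(-rr*.7,-rr*.7),(rr*.7,-rr*.7),(-rr*.7,rr*.7))]
while s["tcp_pos"][2]>.1335 and i<8:
    g=grid[i]; i+=1
    xy=c[:2]+(g[0]*tx+g[1]*ty)/1000
    env.movel([*xy,.1385+off[2]],.05)
    r=env.movel([*xy,.131+off[2]],.03,stop_force=4); s=st(f"{g} {r}")
E
```

```text
pre 26.4 [0.4641 0.0259 0.1399] 21.65 [-0.7  0.1 -2.4] 0.0207 68.5
d False 26.85 [0.4645 0.0257 0.1306] 21.64 [-0.5  0.7 -2.7] 0.0208 68.5
```

The bore dropped over the pin first time; now press down.

```bash
python3 - <<'E'
from h import *
p=env.get_state()["tcp_pos"]
for z in(.1265,.123,.116):
    r=env.movel([.4646,.0258,z],.03,stop_force=22); s=st(f"{z} {r}")
    if r: break
env.dwell(.5); st("hold"); env.dwell(1); st("hold")
img,W=snap("w7"); 
print("plate",blob(W,(.4644,.025),.085,.038,.05))
E
```

```text
0.1265 False 27.15 [0.4647 0.0258 0.1265] 21.64 [ 0.  -0.2 -2.8] 0.0211 68.7
0.123 False 27.42 [0.4646 0.0258 0.1231] 21.64 [-1.7  0.3  4.9] 0.0211 69.3
0.116 True 27.64 [0.4647 0.0257 0.1203] 21.62 [-1.8 -0.1 13.7] 0.0206 70.4
hold 28.14 [0.4646 0.0257 0.1203] 21.63 [-3.4 -0.6 13.8] 0.021 70.5
hold 29.14 [0.4646 0.0256 0.1203] 21.62 [-3.3 -0.2 13.4] 0.0208 70.5
plate (12988, array([464.4,  25.6]), array([ 44.3, 139.9]), 21.7, array([450.4,  63.5,  43.5]))
```

View pics/w7.png

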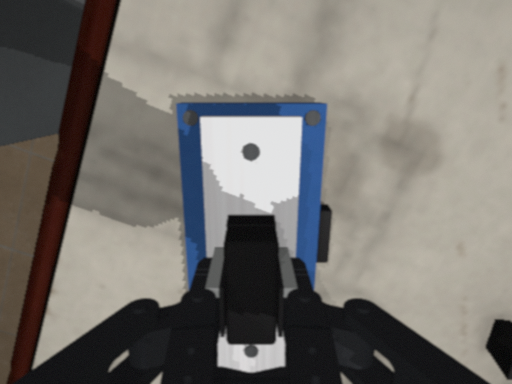

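The cover sits square on the fixture (plate (200–302, 116–370)), underside at 36 mm, i.e. on the stop. I'll add a little push for margin and hand in.

```bash
python3 - <<'E'
from h import *
r=env.movel([.4646,.0257,.118],.01,stop_force=8); env.dwell(.5); s=st(r)
if 12<s["force"][2]<40 and s["tcp_pos"][2]<.1206: print(job.job_done())
E
```

```text
True 29.9 [0.4648 0.0255 0.1204] 21.61 [-2.2  0.3 11.4] 0.021 70.1
```

```bash
python3 - <<'E'
from h import *
for z in(.1195,.119,.1185,.118,.1175,.117):
    env.movel([.4646,.0257,z],.02,stop_force=30); env.dwell(.3); s=st(z)
    if s["force"][2]>18: break
if 12<s["force"][2]<40 and s["tcp_pos"][2]<.1206: print("done",job.job_done())
E
```

```text
0.1195 30.45 [0.4648 0.0256 0.1203] 21.6 [-4.1  0.3 14.9] 0.0207 71.0
0.119 31.0 [0.4648 0.0255 0.1203] 21.59 [-6.1 -0.2 24. ] 0.0208 72.1
the job is handed in; nothing more can be done
done None
```

The job is handed in at about 31 s of the 72 s: both parts went to full pocket depth, and the cover is over the pin, on its stop and still gripped with about 24 N pressing down; no verdict was returned.

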